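Run the board test with the jog lever

ROBOT

A 7-joint arm with a two-finger parallel gripper is mounted at the origin on the work surface. World frame = base frame: x ahead of the robot, y to its left, z up, the work surface at z = 0. Lengths are in m, angles in rad, forces in N, time in s.
With the tool pointing down it reaches from about 0.4 to 0.875 m from the base axis. Payload 4.4 kg.
Tool frame: the origin (TCP) lies between the finger pads; the fingertips stand 25 mm ahead of it and the grasp point (between the pads) lies 6 mm ahead of it (manip.tip_extent is the distance from the TCP to the fingertips, in m); z points along the fingers, y is the line along which they close (so a half turn about z gives the same grasp; the last joint's range is limited). The gripper opens to 85 mm and grips with 20 to 120 N. Pads are 22 mm wide; open, the fingers measure 114 mm over their backs; the gripper's body (76 mm by 85 mm) begins 54 mm behind the grasp point. The pads swing forward as they close: fully open they stand 13 mm farther back than shut.
Start: joints at [-1.225, 0.628, 0.038, 1.517, -0.027, 0.996, -0.02], TCP at [0.26, 0.596, 0.226] pointing down, gripper open.
Joint ranges: [-3.06, 3.06], [-0.37, 2.12], [-1.25, 1.32], [0.18, 2.47], [-1.1, 4.24], [0.23, 1.98], [-2.94, 2.94]. Speed limits (rad/s): [2.57, 2.57, 3.14, 3.14, 3.14, 3.14, 3.14].

INTERFACE

Orientations are given as a unit quaternion [w, x, y, z].
In Python, from rig import sense, cams, finish_job, manip gives the robot as it stands.
- The arm moves only by the tool servo_tool, never from a script. Its argument "plan" is a list of rows, each a list of 7 numbers: the turn, a rotation vector about the tool's x, y, z in rad, then the shift along the tool's x, y, z in mm, then the opening, from -1 (shut) to 1 (fully open). A call has 1 to 20 rows; each row shifts and turns the commanded pose from where the row before left it, along the tool's axes as they then stand; what a row does not reach is not made up. A row lasts 1/10 s, in which the tool goes at most 50 mm and 8.59 degrees, less where a joint would pass 70% of its speed; a pose out of reach is approached as far as the arm can. A call with a gripper value outside its range is refused whole. The fingers move at their own pace and stop on an object; the grip force is fixed at half the most. Time passes only in rows, so rows that do not move let the fingers close. It gives the time, the measured TCP pose, the force, the opening and the grip force at its end, in the units of the state.
- sense(): the state, without advancing time (a new reading comes with each control period).
- cams.grab_frame(name): name is "side" or "top"; returns a dict with "pixels" (384x512x3 uint8, blue, green, red), "range_z" (384x512 float32, m along the optical axis (not along the pixel's ray), 0 where there is no reading), "fx", "fy", "cx", "cy" (pixels), "rvec" (rotation vector, rad) and "tvec" (3), from world to camera coordinates, as OpenCV has them. Camera axes: x right, y down, z forward; pixel columns grow to the right and rows downward; lengths in m; the calibration is good to about 2 mm. A picture is of the moment at which its call begins.
- finish_job(): hands the job in; it is judged then, once.
The state is a dict: "clock": time; "qpos": joint angles; "qd": joint speeds; "effort": joint torques, N m; "ee_pos": TCP position; "ee_rot": TCP orientation; "contact_force": force on the tool from outside, world axes, zero at the start; "ft_torque": the same for the moment, N m; "finger_gap": opening from 0.0 (shut) to 1.0 (fully open); "grasp_force": force on a finger pad.
Only numpy, scipy, OpenCV 4.12 (cv2) and the standard library are available. Lean on these libraries where they do the work, as an engineer would, in place of code of your own. Each camera call takes 0.05 s, during which the arm holds its last target. There are 200 camera calls.

TASK

Slide the board carrier along the grey test deck, flat on the deck and never lifted, from the middle until it sits squarely inside the yellow outline, and let go of it. Then tilt the spring-centred jog lever all the way over to the side (left or right) on which the yellow outline lies, never to the other side, hold it over for a full second while the board stays put, and let it spring back upright. Leave the finished green board and the other things on the bench where they are.

Things in the scene. Friction and masses are not known exactly. Their poses are not given: they have to be found in the camera images.
- deck: fixed grey flat test deck, 180 (x) x 460 (y) x 24 mm high, standing on the bench; origin at the centre of its underside, so its top is 24 mm above the origin; y axis along its length, to the robot's left (it may be turned by up to 0.15 rad)
- yellow_mark_spot (a point): centre of the yellow rectangular outline painted on the deck's top, 154 (x) x 124 mm (y) outside, lines 4 mm wide, no height; axes parallel to the deck's. It lies 150 mm from the deck's centre along the deck's y, at the left end or the right end (varies)
- white_mark_spot (a point): centre of the same outline in white, 150 mm from the deck's centre at the other end; the finished board lies in it
- carrier_grip (a point): black board carrier with a blue board, loose, 0.3-0.65 kg, 140 (x) x 110 (y) x 10 mm, near the deck's middle, turned up to 0.3 rad. Point 45 mm above its underside, in the red upright grip bar at its centre: 36 mm long (x), 16 thick (y), top 64 mm above the underside. Parts up to 30 mm high stand over 28 mm from the centre along x; along y beside the bar all is under 12 mm
- jog (a joint): angle of the jog lever (rad): 0 upright, positive tilted to its box's +y (robot's left), negative to -y (right), stops at +-0.5. A spring (0.6 N m/rad, about 4.5 N at the ball when fully over) recentres it when let go
- jog_pivot (a point): pivot of the jog lever, fixed, at the middle of the top of its blue box, 35 mm above the bench; box 70 (x) x 100 (y) x 35 mm. The lever tilts along the box's y axis, which points to the robot's left (box turned by up to 0.3 rad)
- jog_ball (a point): centre of the black ball, 22 mm across, at the lever's upper end, 70 mm from the pivot, moving with the lever; below it a steel stalk 10 mm thick. When upright the ball is 105 mm above the bench
- done_board_mid (a point): finished green board, loose, 100 x 70 mm, 18 mm high, lying in the white outline; point 9 mm above its underside; to be left alone
- meter_mid (a point): yellow multimeter lying on the bench, 180 x 85 x 48 mm; its middle, 18 mm above the bench; to be left alone
- spool_mid (a point): standing spool of wire, 54 mm across, 48 mm high; its centre; to be left alone
- jar_mid (a point): small jar, 48 mm across, 45 mm high; its centre; to be left alone
Things that resemble listed ones, but are neither listed nor needed, are in the scene too. Leave any white look-alike of the part that bears carrier_grip alone.

How it is judged:
By the outcome, as a careful person would: the job done as asked, in the order asked, and still so for the second after the job is handed in, with the robot touching nothing.
It also fails if it takes over 54 s, if anything falls off the work surface, if the arm or the gripper's body presses on something with over 40 N, if the wrist force passes 120 N, or if a joint passes its speed limit or range.

## Working session

There is one attempt and no reset: what is moved stays moved. The work goes in short steps, Python scripts to look and compute and a tool call to move; the robot and the scene stay as the last step left them, time stands still between calls to the robot, and variables do not carry over. Pictures are saved under pics/ and viewed, at most 10 in all, crops included, and the job is handed in when it is done.

Besides the shell and the picture viewer there is one more tool, called after "Emit:" in YAML: its name, and indented under it one key for each argument. servo_tool: Moves the arm, as the interface text tells. Its arguments: {"type":"object","properties":{"plan":{"type":"array","items":{"type":"array","items":{"type":"number"}}}},"required":["plan"]}

```bash
ls; mkdir -p pics; python3 - <<'E'
from rig import sense,cams,manip
import cv2,numpy as np
print(sense()); print(manip.tip_extent)
a=[]
for n in ("top","side"):
    f=cams.grab_frame(n); np.save(f'pics/{n}0.npy',f,allow_pickle=True)
    cv2.imwrite(f'pics/{n}0.png',cv2.resize(f['pixels'],None,fx=1.5,fy=1.5,interpolation=cv2.INTER_CUBIC))
    R=cv2.Rodrigues(np.array(f['rvec'],float))[0]; print(n,f['fx'],f['fy'],f['cx'],f['cy'],-R.T@np.array(f['tvec']).ravel(),R.round(3).tolist())
E
```

```text
pics
{'clock': 0.0, 'qpos': array([-1.22479943,  0.62936009,  0.03846249,  1.51837578, -0.02698825,
        0.99630798, -0.02002723]), 'qd': array([-0.00047041, -0.00133591,  0.00014133,  0.0003766 ,  0.00066595,
       -0.00123215,  0.0011379 ]), 'effort': array([-7.65459081e-04, -5.63388312e+01,  1.22620672e+00, -1.93443328e+01,
        1.09664927e-02,  1.03984354e-02,  4.19750540e-05]), 'ee_pos': array([0.25989737, 0.59507708, 0.22537796]), 'ee_rot': array([-1.73776540e-04,  2.04465034e-01,  9.78873391e-01, -9.50543285e-04]), 'contact_force': array([-0.09858472,  0.29501101, -0.32315188]), 'ft_torque': array([ 0.01299561,  0.01622021, -0.00535834]), 'grasp_force': 0.0, 'finger_gap': 0.9982190738916803}
0.025
top 362.7390318820905 362.7390318820905 259.5308499163519 186.09665176662998 [ 3.63689350e-01 -5.25373124e-04  1.04022329e+00] [[0.012, -1.0, 0.013], [-0.991, -0.014, -0.13], [0.13, -0.011, -0.991]]
side 486.3094871917797 486.3094871917797 250.8379779977803 186.24131205261352 [ 0.00599914 -0.91055469  1.01109375] [[0.884, -0.468, 0.005], [-0.312, -0.596, -0.74], [0.35, 0.653, -0.672]]
```

View pics/top0.png

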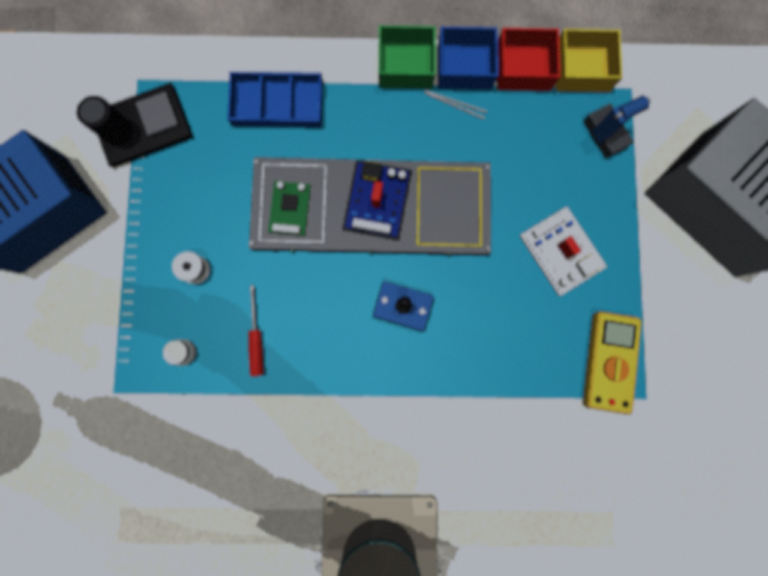

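View pics/side0.png

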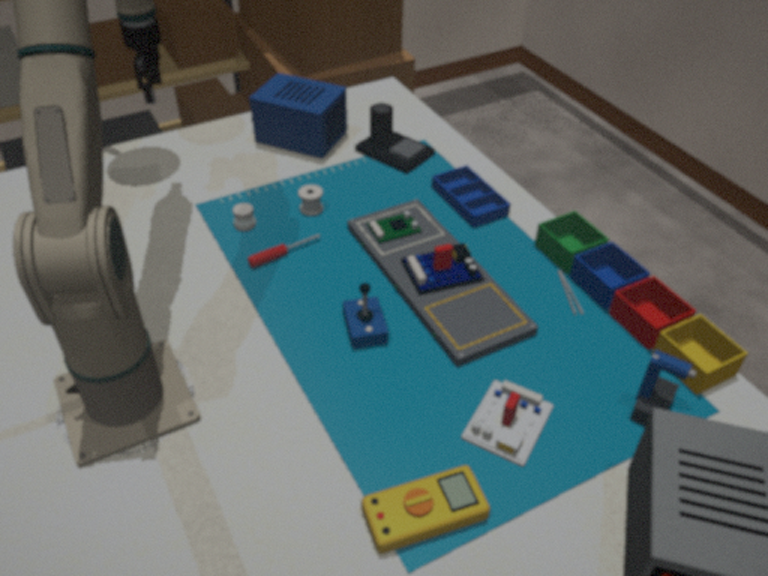

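The top picture shows the yellow outline at (450,205), on the robot's right. The carrier is at (378,197), the jog at (403,305), the green board at (290,207), and the white look-alike at (563,250). In the side picture the carrier's red bar is at (444,257), the ball at (364,288) and the yellow outline at (480,315). All positions are in the 1.5x pictures.

```bash
cat > h.py <<'E'
import cv2,numpy as np
from rig import sense,cams
def cam(f):
    R=cv2.Rodrigues(np.array(f['rvec'],float))[0]; t=np.array(f['tvec'],float).ravel()
    return R,t,-R.T@t
def ray(f,uv):
    R,t,c=cam(f); uv=np.atleast_2d(np.array(uv,float))
    d=np.c_[(uv[:,0]-f['cx'])/f['fx'],(uv[:,1]-f['cy'])/f['fy'],np.ones(len(uv))]@R
    return c,d
def plane(f,uv,z):
    c,d=ray(f,uv); return c+d*((z-c[2])/d[:,2])[:,None]
def tri(f,u,g,v):
    c1,d1=ray(f,u);c2,d2=ray(g,v);d1=d1[0];d2=d2[0]
    s=np.linalg.lstsq(np.c_[d1,-d2],c2-c1,rcond=None)[0]
    p,q=c1+s[0]*d1,c2+s[1]*d2
    return (p+q)/2,np.linalg.norm(p-q)
def mask(f,lo,hi,box):
    h=cv2.cvtColor(f['pixels'],cv2.COLOR_BGR2HSV); m=cv2.inRange(h,np.array(lo),np.array(hi))
    o=np.zeros_like(m); x0,y0,x1,y1=box; o[y0:y1,x0:x1]=m[y0:y1,x0:x1]; return o
def big(m):
    n,l,s,c=cv2.connectedComponentsWithStats(m); i=1+np.argmax(s[1:,4]); return (l==i).astype(np.uint8)*255
def pts(m): return np.argwhere(m)[:,::-1].astype(float)
def rect(f,m,z):
    p=plane(f,pts(m),z); (c,s,a)=cv2.minAreaRect(p[:,:2].astype(np.float32)); return np.round(c,4),np.round(s,4),round(a,1)
E
python3 - <<'E'
from h import *
T=np.load('pics/top0.npy',allow_pickle=True).item();S=np.load('pics/side0.npy',allow_pickle=True).item()
YL,YH=(18,90,70),(35,255,255)
for n,f,b in (('T',T,(270,105,330,170)),('S',S,(275,180,365,245))):
    m=mask(f,YL,YH,b); print(n,'yellow',m.sum()/255,rect(f,m,.024))
RL,RH=(170,120,60),(180,255,255)
def red(f,b): return big(mask(f,(0,130,60),(8,255,255),b)|mask(f,RL,RH,b))
mt=red(T,(235,105,275,155));ms=red(S,(275,150,320,190))
for n,f,m in(('T',T,mt),('S',S,ms)): print(n,'red',m.sum()/255,pts(m).mean(0),pts(m).min(0),pts(m).max(0),rect(f,m,.088))
# carrier blue
m=big(mask(T,(108,90,30),(130,255,255),(225,100,280,162))); print('carrier blue',m.sum()/255,rect(T,cv2.morphologyEx(m,cv2.MORPH_CLOSE,np.ones((9,9))),.034))
m=big(mask(T,(105,90,30),(130,255,255),(240,180,300,225))); print('box',m.sum()/255,rect(T,m,.035))
m=mask(S,(105,90,30),(130,255,255),(225,190,262,235)); print('boxS',m.sum()/255)
bt=big(mask(T,(0,0,0),(180,255,45),(255,190,285,215)));bs=big(mask(S,(0,0,0),(180,255,50),(232,184,252,201)))
for n,m in(('T',bt),('S',bs)): print(n,'ball',m.sum()/255,pts(m).mean(0),pts(m).min(0),pts(m).max(0))
print('balltri',tri(T,pts(bt).mean(0),S,pts(bs).mean(0)))
print('redtri centroid',tri(T,pts(mt).mean(0),S,pts(ms).mean(0)))
out=[]
for f,(x0,y0,x1,y1) in((T,(220,95,300,225)),(S,(215,140,365,245))):
    c=cv2.resize(f['pixels'][y0:y1,x0:x1],None,fx=5 if f is T else 4,fy=5 if f is T else 4,interpolation=cv2.INTER_NEAREST); out.append(c)
cv2.imwrite('pics/cropT.png',cv2.resize(out[0],(360,585),interpolation=cv2.INTER_NEAREST)); cv2.imwrite('pics/cropS.png',out[1])
E
```

```text
T yellow 279.0 (array([ 0.6417, -0.1259]), array([0.154 , 0.1249]), 0.3)
S yellow 245.0 (array([ 0.6405, -0.1277]), array([0.1253, 0.1562]), 89.5)
T red 89.0 [250.98876404 127.60674157] [248. 120.] [254. 135.] (array([0.6483, 0.0138]), array([0.0418, 0.0162]), 0.8)
S red 171.0 [295.0877193 170.5497076] [289. 163.] [302. 179.] (array([ 0.6334, -0.0161]), array([0.0755, 0.0354]), 55.4)
carrier blue 1086.0 (array([0.6493, 0.0142]), array([0.1041, 0.1333]), 80.3)
box 732.0 (array([ 0.4469, -0.0375]), array([0.096 , 0.0665]), 74.2)
boxS 494.0
T ball 68.0 [268.94117647 203.02941176] [265. 199.] [273. 207.]
S ball 21.0 [242.9047619 192.0952381] [241. 190.] [245. 195.]
balltri (array([ 0.44589829, -0.03724937,  0.10084916]), np.float64(0.005993593759200067))
redtri centroid (array([0.65528922, 0.01486192, 0.05778639]), np.float64(0.00353434588841436))
```

View pics/cropT.png

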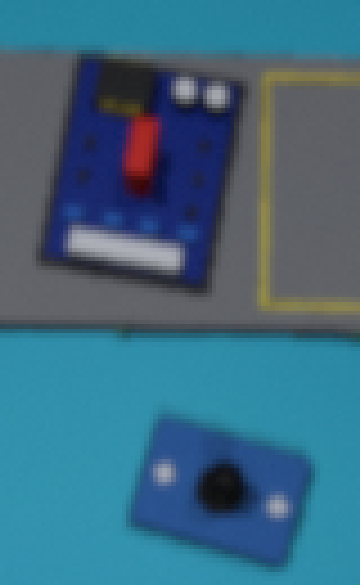

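View pics/cropS.png

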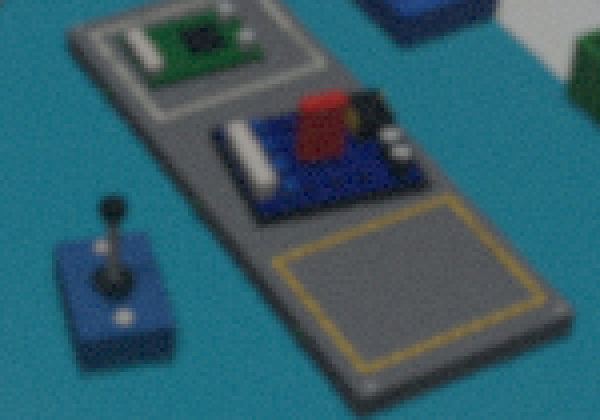

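The top crop shows the red bar's top face from about (149,117) to (137,180). In the side crop its top edge runs from (300,97) to (347,93). The lever is upright. Next I refine the height by two views, the carrier's centre and the deck's angle.

```bash
python3 - <<'E'
from h import *
T=np.load('pics/top0.npy',allow_pickle=True).item();S=np.load('pics/side0.npy',allow_pickle=True).item()
ct=lambda x,y:(220+(x-2.25)/4.5,95+(y-2.25)/4.5); cs=lambda x,y:(215+(x-2)/4,140+(y-2)/4)
for a,b in(((149,118),(347,94)),((137,180),(300,98)),((143,148),(323,100))): print('bar',tri(T,ct(*a),S,cs(*b)))
Q={}
for n,f,b in (('T',T,(270,105,330,170)),('S',S,(275,180,365,245))):
    m=mask(f,(18,90,70),(35,255,255),b); q=cv2.approxPolyN(cv2.convexHull(pts(m).astype(np.int32)),4,ensure_convex=True).reshape(-1,2); Q[n]=q; print(n,q.tolist(), plane(f,q,.024)[:,:2].round(4).tolist())
for p in Q['T']:
    k=min(range(4),key=lambda i:tri(T,p,S,Q['S'][i])[1]+abs(tri(T,p,S,Q['S'][i])[0][2]-.024)); print('ycorner',p,tri(T,p,S,Q['S'][k]))
# whites outline + deck
for n,f,b in(('T',T,(168,104,222,166)),):
    m=mask(f,(0,0,135),(180,60,255),b); print('white',m.sum()/255,rect(f,m,.024))
m=mask(T,(0,0,50),(180,75,255),(160,100,335,172)); m=big(cv2.morphologyEx(m,cv2.MORPH_CLOSE,np.ones((3,3))));print('deck',rect(T,m,.024))
# carrier in top: not deck-grey: blue or dark
h=cv2.cvtColor(T['pixels'],cv2.COLOR_BGR2HSV)
m=mask(T,(108,90,0),(135,255,255),(225,95,280,165))|mask(T,(0,0,0),(180,255,60),(225,95,280,165)); m=big(cv2.morphologyEx(m,cv2.MORPH_CLOSE,np.ones((7,7)))); print('carrier',rect(T,m,.034)); 
m=cv2.morphologyEx(m,cv2.MORPH_OPEN,np.ones((5,5)));print('carrier open',rect(T,m,.034))
E
```

```text
bar (array([0.66875122, 0.0094908 , 0.08532624]), np.float64(0.001237635340307054))
bar (array([0.62955739, 0.01557555, 0.09164524]), np.float64(0.0036874508681346845))
bar (array([0.65013571, 0.01292156, 0.08421821]), np.float64(0.0008080270428655737))
T [[320, 163], [278, 163], [278, 111], [321, 112]] [[0.5662, -0.1839], [0.5644, -0.0639], [0.7181, -0.063], [0.7172, -0.1882]]
S [[305, 233], [282, 205], [327, 188], [351, 215]] [[0.5614, -0.189], [0.5614, -0.0658], [0.7187, -0.0658], [0.7143, -0.1916]]
ycorner [320 163] (array([ 0.56626047, -0.18453009,  0.0176138 ]), np.float64(0.00245624576717082))
ycorner [278 163] (array([ 0.56395625, -0.06364509,  0.02129365]), np.float64(0.0019951907826071392))
ycorner [278 111] (array([ 0.71979251, -0.06342895,  0.02135498]), np.float64(0.0015552363163815483))
ycorner [321 112] (array([ 0.71795698, -0.18868764,  0.01994732]), np.float64(0.0012983944270375306))
white 399.0 (array([0.6462, 0.1822]), array([0.1594, 0.1398]), 0.9)
deck (array([0.6397, 0.026 ]), array([0.4563, 0.1789]), 89.5)
carrier (array([0.649 , 0.0135]), array([0.1056, 0.139 ]), 80.3)
carrier open (array([0.6502, 0.0137]), array([0.1058, 0.1364]), 79.5)
```

Emit:
servo_tool:
  plan:
    - [0, 0, -0.12, 0, 0, 0, 1]
    - [0, 0, -0.117, 0, 0, 0, 1]
    - [0, 0, 0, -30, -32, 0, 1]
    - [0, 0, 0, -30, -32, 0, 1]
    - [0, 0, 0, -30, -32, 0, 1]
    - [0, 0, 0, -30, -32, 0, 1]
    - [0, 0, 0, -30, -32, 0, 1]
    - [0, 0, 0, -30, -32, 0, 1]
    - [0, 0, 0, -30, -32, 0, 1]
    - [0, 0, 0, -30, -32, 0, 1]
    - [0, 0, 0, -30, -32, 0, 1]
    - [0, 0, 0, -30, -32, 0, 1]
    - [0, 0, 0, -30, -32, 0, 1]
    - [0, 0, 0, -30, -32, 0, 1]
    - [0, 0, 0, -30, -32, 0, 1]
    - [0, 0, 0, -30, -32, 0, 1]
    - [0, 0, 0, -30, -32, 0, 1]
    - [0, 0, 0, 0, 0, 0, 1]

```text
clock: 1.9
ee_pos: [0.6225, 0.0358, 0.2257]
ee_rot: [0.001, 0.092, 0.996, -0.003]
contact_force: [-0.4, -0.2, -0.2]
finger_gap: 0.997
grasp_force: 0.0
```

```bash
cat >> h.py <<'E'
from scipy.spatial.transform import Rotation as Ro
def tool(goal=None,th=None):
    s=sense(); w,x,y,z=s['ee_rot']; R=Ro.from_quat([x,y,z,w]).as_matrix(); p=s['ee_pos']
    print('t',round(s['clock'],2),'p',p.round(4),'yaw',round(np.arctan2(-R[0,1],R[1,1]),4),'zaxis',R[:,2].round(4),'F',s['contact_force'].round(1),'gap',round(s['finger_gap'],3),'grip',round(s['grasp_force'],1))
    if goal is not None: print('shift mm',(R.T@(np.array(goal)-p)*1000).round(1),'turnz',round(np.arctan2(-R[0,1],R[1,1])-th,4) if th is not None else '')
E
python3 -c "
from h import *
tool([.649,.0135,.18],-.175)"
```

```text
t 1.9 p [0.6225 0.0358 0.2257] yaw -0.1852 zaxis [ 0.0018 -0.0055 -1.    ] F [-0.4 -0.2 -0.2] gap 0.997 grip 0.0
shift mm [-30.1 -16.8  45.9] turnz -0.0102
```

Emit:
servo_tool:
  plan:
    - [0, 0, -0.01, -30, -17, 20, 1]
    - [0, 0, 0, 0, 0, 26, 1]
    - [0, 0, 0, 0, 0, 0, 1]
    - [0, 0, 0, 0, 0, 0, 1]

```text
clock: 2.3
ee_pos: [0.6455, 0.0238, 0.1799]
ee_rot: [-0.001, 0.082, 0.997, 0.0]
contact_force: [-0.3, 0.4, 1.3]
finger_gap: 1.003
grasp_force: 0.0
```

```bash
python3 - <<'E'
from h import *
tool([.649,.0135,.075],-.175)
f=cams.grab_frame('side')
cv2.imwrite('pics/s1.png',cv2.resize(f['pixels'][60:250,200:370],None,fx=3,fy=3))
E
```

```text
t 2.3 p [0.6455 0.0238 0.1799] yaw -0.164 zaxis [-2.1e-03  7.0e-04 -1.0e+00] F [-0.3  0.4  1.3] gap 1.003 grip 0.0
shift mm [ -5.3  -9.6 104.9] turnz 0.011
```

View pics/s1.png

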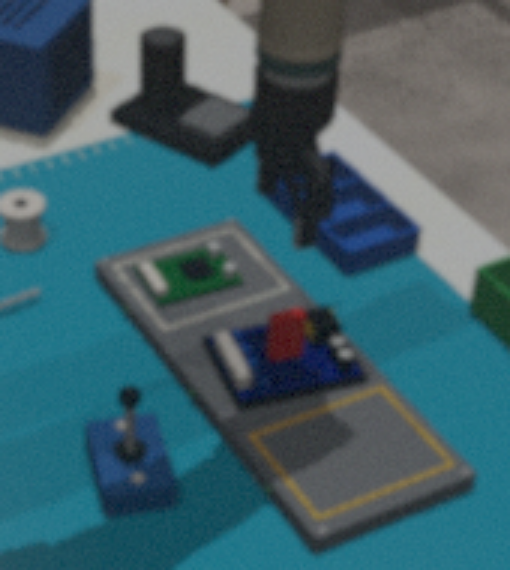

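The side crop shows the open gripper above and a little behind the bar, at (305,190), with nothing touched. I let it settle and read again.

Emit:
servo_tool:
  plan:
    - [0, 0, 0, 0, 0, 0, 1]
    - [0, 0, 0, 0, 0, 0, 1]

```text
clock: 2.55
ee_pos: [0.6469, 0.0235, 0.1817]
ee_rot: [0.001, 0.082, 0.997, 0.0]
contact_force: [1.0, 0.6, 0.3]
finger_gap: 0.999
grasp_force: 0.0
```

```bash
python3 -c "
from h import *
tool([.649,.0135,.075],-.175)"
```

```text
t 2.55 p [0.6469 0.0235 0.1817] yaw -0.1639 zaxis [ 2.e-03  4.e-04 -1.e+00] F [1.  0.6 0.3] gap 0.999 grip 0.0
shift mm [ -3.5  -9.6 106.7] turnz 0.0111
```

Emit:
servo_tool:
  plan:
    - [0, 0, 0.011, -4, -9.5, 20, 1]
    - [0, 0, 0, 0, 0, 30, 1]
    - [0, 0, 0, 0, 0, 30, 1]
    - [0, 0, 0, 0, 0, 15, 1]
    - [0, 0, 0, 0, 0, 0, 1]
    - [0, 0, 0, 0, 0, 0, 1]
    - [0, 0, 0, 0, 0, 0, 1]

```text
clock: 3.25
ee_pos: [0.6502, 0.0129, 0.0871]
ee_rot: [0.002, 0.088, 0.996, 0.0]
contact_force: [-1.2, -0.6, 0.1]
finger_gap: 1.004
grasp_force: 0.0
```

```bash
python3 -c "
from h import *
tool([.649,.0135,.075],-.175)
import cv2
for n,(a,b,c,d) in dict(top=(80,180,200,340),side=(110,250,220,370)).items():
    f=cams.grab_frame(n); cv2.imwrite('pics/g_'+n+'.png',cv2.resize(f['pixels'][a:b,c:d],None,fx=3,fy=3))
a=cv2.imread('pics/g_top.png');b=cv2.imread('pics/g_side.png');h=max(len(a),len(b))
p=lambda i:cv2.copyMakeBorder(i,0,h-len(i),0,0,0)
i=cv2.hconcat([p(a),p(b)]);print(i.shape);cv2.imwrite('pics/g.png',cv2.resize(i,None,fx=.9,fy=.9))
"
```

```text
t 3.25 p [0.6502 0.0129 0.0871] yaw -0.1758 zaxis [ 3.2e-03  2.0e-04 -1.0e+00] F [-1.2 -0.6  0.1] gap 1.004 grip 0.0
shift mm [ 1.3  0.4 12.1] turnz -0.0008
(420, 870, 3)
```

View pics/g.png

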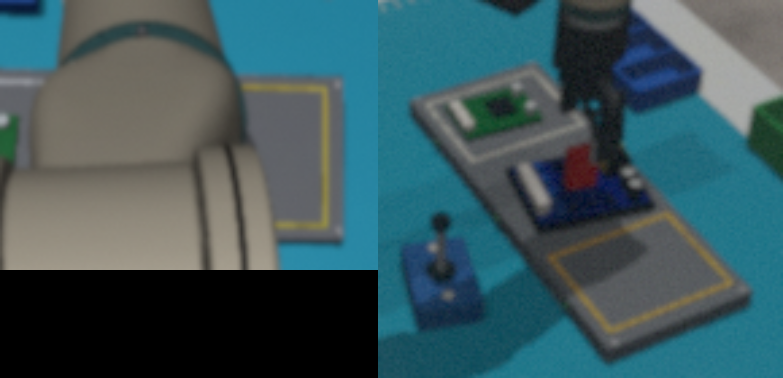

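The side crop shows the fingers at about (605,165), right of the bar at (580,165). I check that against the projected finger positions before descending further.

```bash
python3 - <<'E'
from h import *
S=cams.grab_frame('side')
def proj(p): return (cv2.projectPoints(np.array([p],float),np.array(S['rvec'],float),np.array(S['tvec'],float),np.array([[S['fx'],0,S['cx']],[0,S['fy'],S['cy']],[0,0,1]]),None)[0].ravel()-[220,110])*2.7+[378,0]
s=sense();p=s['ee_pos'];y=np.array([.174,.985,0])
for k in(-.05,.05):
    for z in (.07,.12): print(k,z,proj(p*[1,1,0]+k*y+[0,0,z]).round())
print('bar',proj([.649,.0135,.088]).round(),proj([.649,.0135,.04]).round(),'tcp',proj(p).round(),proj(p+[0,0,.1]).round())
def z(u,v):
    uo=(np.array([u,v])-[378,0])/2.7+[220,110];i=np.round(uo).astype(int);d=S['range_z'][i[1],i[0]]
    R,t,c=cam(S);return ((np.array([(uo[0]-S['cx'])/S['fx'],(uo[1]-S['cy'])/S['fy'],1])*d-t)@R).round(4)
for u in((580,160),(604,150),(606,120),(605,100),(575,90),(595,50),(570,100)): print(u,z(*u))
E
```

```text
-0.05 0.07 [597. 186.]
-0.05 0.12 [600. 150.]
0.05 0.07 [563. 130.]
0.05 0.12 [566.  95.]
bar [580. 145.] [577. 177.] tcp [581. 146.] [587.  72.]
(580, 160) [0.6424 0.0013 0.0776]
(604, 150) [ 0.6406 -0.0435  0.1256]
(606, 120) [ 0.6284 -0.0584  0.1809]
(605, 100) [ 0.6294 -0.052   0.2017]
(575, 90) [6.277e-01 2.000e-04 1.798e-01]
(595, 50) [ 0.6338 -0.0207  0.2419]
(570, 100) [0.6575 0.0521 0.1205]
```

Consistent: near finger at x≈0.64, y≈-0.045, and the open tips sit 13 mm back. Lower and grip.

Emit:
servo_tool:
  plan:
    - [0, 0, 0, 0.5, 0, 11, 1]
    - [0, 0, 0, 0, 0, 0, 0]
    - [0, 0, 0, 0, 0, 0, -0.5]
    - [0, 0, 0, 0, 0, 0, -1]
    - [0, 0, 0, 0, 0, 0, -1]
    - [0, 0, 0, 0, 0, 0, -1]
    - [0, 0, 0, 0, 0, 0, -1]
    - [0, 0, 0, 0, 0, 0, -1]
    - [0, 0, 0, 0, 0, 0, -1]

```text
clock: 4.3
ee_pos: [0.6485, 0.0132, 0.0747]
ee_rot: [0.0, 0.088, 0.996, 0.0]
contact_force: [-1.1, 2.0, 4.4]
finger_gap: 0.157
grasp_force: 60.0
```

```bash
python3 -c "
from h import *
tool([.641,-.1265,.075],-.005)
tool()"
```

```text
t 4.3 p [0.6485 0.0132 0.0747] yaw -0.1756 zaxis [ 6.e-04  4.e-04 -1.e+00] F [-1.1  2.   4.4] gap 0.157 grip 60.0
shift mm [ -17.  -138.8   -0.4] turnz -0.1706
t 4.3 p [0.6485 0.0132 0.0747] yaw -0.1756 zaxis [ 6.e-04  4.e-04 -1.e+00] F [-1.1  2.   4.4] gap 0.157 grip 60.0
```

Gripped (60 N) and pressing lightly on the deck. Turn first, then slide most of the way.

Emit:
servo_tool:
  plan:
    - [0, 0, -0.04, 0, 0, 0, -1]
    - [0, 0, -0.04, 0, 0, 0, -1]
    - [0, 0, -0.04, 0, 0, 0, -1]
    - [0, 0, -0.04, 0, 0, 0, -1]
    - [0, 0, -0.008, 0, -5, 0, -1]
    - [0, 0, 0, 1, -10, 0, -1]
    - [0, 0, 0, 1, -10, 0, -1]
    - [0, 0, 0, 1, -10, 0, -1]
    - [0, 0, 0, 1, -10, 0, -1]
    - [0, 0, 0, 1, -10, 0, -1]
    - [0, 0, 0, 1, -10, 0, -1]
    - [0, 0, 0, 1, -10, 0, -1]
    - [0, 0, 0, 0, -10, 0, -1]
    - [0, 0, 0, 0, -10, 0, -1]
    - [0, 0, 0, 0, -10, 0, -1]
    - [0, 0, 0, 0, -5, 0, -1]
    - [0, 0, 0, 0, 0, 0, -1]
    - [0, 0, 0, 0, 0, 0, -1]

```text
clock: 6.1
ee_pos: [0.6412, -0.0946, 0.0747]
ee_rot: [0.001, 0.002, 1.0, 0.001]
contact_force: [0.4, 5.0, 5.9]
finger_gap: 0.164
grasp_force: 60.3
```

```bash
python3 -c "
from h import *
tool([.641,-.1265,.075],-.007)"
```

```text
t 6.1 p [ 0.6412 -0.0946  0.0747] yaw -0.004 zaxis [ 0.0013  0.0029 -1.    ] F [0.4 5.  5.9] gap 0.164 grip 60.3
shift mm [  0.  -31.9  -0.4] turnz 0.003
```

Emit:
servo_tool:
  plan:
    - [0, 0, 0.002, 0, -8, 0, -1]
    - [0, 0, 0, 0, -8, 0, -1]
    - [0, 0, 0, 0, -8, 0, -1]
    - [0, 0, 0, 0, -7, 0, -1]
    - [0, 0, 0, 0, 0, 0, -1]
    - [0, 0, 0, 0, 0, 0, -1]
    - [0, 0, 0, 0, 0, 0, -1]

```text
clock: 6.8
ee_pos: [0.641, -0.1255, 0.0747]
ee_rot: [0.001, 0.003, 1.0, 0.001]
contact_force: [0.6, 3.6, 5.6]
finger_gap: 0.164
grasp_force: 60.3
```

```bash
python3 - <<'E'
from h import *
tool([.641,-.1265,.075],-.007)
f=cams.grab_frame('side'); cv2.imwrite('pics/s2.png',cv2.resize(f['pixels'][130:250,210:370],None,fx=4.5,fy=4.5,interpolation=cv2.INTER_CUBIC))
E
```

```text
t 6.8 p [ 0.641  -0.1255  0.0747] yaw -0.0058 zaxis [ 0.0014  0.0029 -1.    ] F [0.6 3.6 5.6] gap 0.164 grip 60.3
shift mm [-0.1 -1.  -0.3] turnz 0.0012
```

View pics/s2.png

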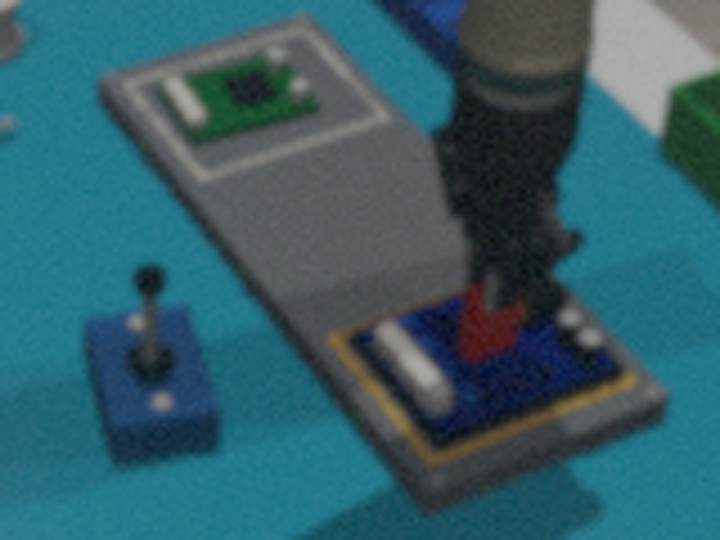

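The side crop shows the carrier inside the yellow outline, corners about (350,340) to (630,380), with even margins. Release and rise.

Emit:
servo_tool:
  plan:
    - [0, 0, 0, 0, 0, 0, 0]
    - [0, 0, 0, 0, 0, 0, 1]
    - [0, 0, 0, 0, 0, 0, 1]
    - [0, 0, 0, 0, 0, 0, 1]
    - [0, 0, 0, 0, 0, 0, 1]
    - [0, 0, 0, 0, 0, 0, 1]
    - [0, 0, 0, 0, 0, -20, 1]
    - [0, 0, 0, 0, 0, -40, 1]
    - [0, 0, 0, 0, 0, -40, 1]
    - [0, 0, 0, 0, 0, -40, 1]
    - [0, 0, 0, 0, 40, 0, 1]
    - [0, 0, 0, 0, 45, 0, 1]
    - [0, 0, 0, 0, 45, 0, 1]
    - [0, 0, 0, 0, 45, 0, 1]
    - [0, 0, 0, 0, 45, 0, 1]
    - [0, 0, 0, 0, 45, 0, 0]
    - [0, 0, 0, 0, 45, 0, -1]
    - [0, 0, 0, 0, 45, 0, -1]
    - [0, 0, 0, 0, 0, 0, -1]
    - [0, 0, 0, 0, 0, 0, -1]

```text
clock: 8.85
ee_pos: [0.6429, 0.2287, 0.2139]
ee_rot: [-0.0, 0.003, 1.0, 0.0]
contact_force: [0.0, -0.8, -0.8]
finger_gap: 0.146
grasp_force: 0.0
```

```bash
python3 - <<'E'
from h import *
tool()
T=cams.grab_frame('top');S=cams.grab_frame('side')
np.save('pics/top1.npy',T,allow_pickle=True);np.save('pics/side1.npy',S,allow_pickle=True)
for n,f,b in (('T',T,(268,100,332,172)),('S',S,(270,175,370,250))):
    m=mask(f,(18,90,70),(35,255,255),b); print(n,'yellow',m.sum()/255,rect(f,m,.024))
b=(268,100,332,172)
m=mask(T,(108,90,0),(135,255,255),b)|mask(T,(0,0,0),(180,255,60),(274,106,326,170)); m=big(cv2.morphologyEx(m,cv2.MORPH_CLOSE,np.ones((7,7)))); print('carrier',rect(T,m,.034))
out=[cv2.resize(T['pixels'][95:225,220:335],None,fx=3.4,fy=3.4),cv2.resize(S['pixels'][130:250,220:370],None,fx=2.6,fy=2.6)]
h=len(out[0]); cv2.imwrite('pics/r1.png',cv2.hconcat([cv2.copyMakeBorder(i,0,h-len(i),0,0,0) for i in out]))
E
```

```text
t 8.85 p [0.6429 0.2287 0.2139] yaw -0.0064 zaxis [-6.e-04  0.e+00 -1.e+00] F [ 0.  -0.8 -0.8] gap 0.146 grip 0.0
T yellow 343.0 (array([ 0.6417, -0.1258]), array([0.1538, 0.1249]), 0.3)
S yellow 197.0 (array([ 0.6121, -0.162 ]), array([0.0987, 0.1902]), 50.7)
carrier (array([ 0.6395, -0.1232]), array([0.1021, 0.135 ]), 89.5)
```

View pics/r1.png

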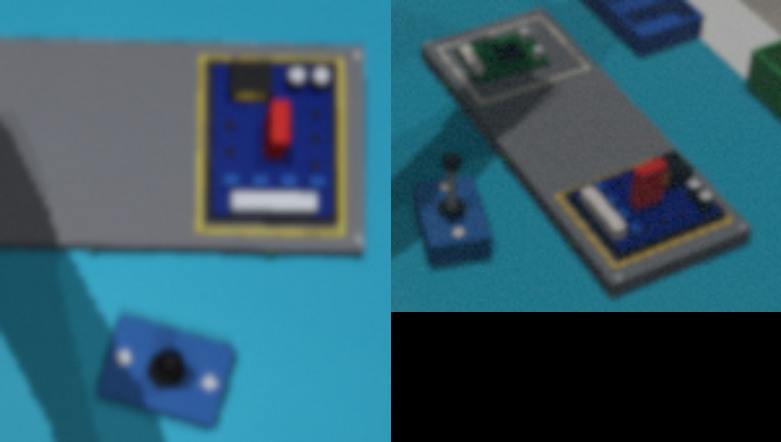

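The carrier sits inside the outline in both views, and the lever is upright. The inner margin is only about 3 mm, so I check the gaps at sub-pixel level with edge profiles, using the correct heights.

```bash
cat > prof.py <<'E'
from h import *
def edges(f):
    I=f['pixels'].astype(float); yel=(I[...,2]+I[...,1])/2-I[...,0]; L=I[...,2]  # red channel: carrier dark, deck grey
    def cen(p,a,b):
        w=np.clip(p[a:b]-np.median(p)*0-np.percentile(p,60),0,None); return (w*np.arange(a,b)).sum()/w.sum()
    for name,sl,ax in (('y',(slice(128,150),slice(None)),0),('x',(slice(None),slice(290,312)),1)):
        y=yel[sl].mean(ax); l=I[...,2][sl].mean(ax)
        lo,hi=(268,332) if name=='y' else (103,172); mid=(lo+hi)//2
        a=lo+np.argmax(y[lo:lo+16]); b=hi-16+np.argmax(y[hi-16:hi])
        ca=((y[a-2:a+3].clip(0))*np.arange(a-2,a+3)).sum()/y[a-2:a+3].clip(0).sum(); cb=((y[b-2:b+3].clip(0))*np.arange(b-2,b+3)).sum()/y[b-2:b+3].clip(0).sum()
        print(name,'yellow lines',ca.round(2),cb.round(2)); print(l[a-4:a+9].round(),a-4); print(l[b-8:b+5].round(),b-8)
E
python3 -c "
from prof import *
edges(np.load('pics/top1.npy',allow_pickle=True).item())"
```

```text
y yellow lines 278.57 320.02
[109. 113. 131. 153. 144. 102.  60.  37.  29.  27.  28.  29.  31.] 275
[ 28.  28.  26.  25.  25.  35.  70. 122. 155. 144. 119. 109. 108.] 312
x yellow lines 111.86 162.66
[ 90. 103. 113. 121. 112.  82.  59.  62.  69.  69.  60.  46.  34.] 108
[182. 148.  97.  52.  45.  68. 108. 143. 152. 136. 117. 109.  99.] 155
```

```bash
python3 - <<'E'
from h import *
T=np.load('pics/top1.npy',allow_pickle=True).item()
P=lambda u,v,z,i: plane(T,[(u,v)],z)[0][i]*1000
r=138;c=301
yl,yr=P(278.57,r,.024,1),P(320.02,r,.024,1);cl,cr=P(280.85,r,.024,1),P(318.0,r,.034,1)
xf,xn=P(c,111.3,.024,0),P(c,162.66,.024,0);kf,kn=P(c,113.2,.034,0),P(c,160.1,.024,0)
for a in((yl,yr,cl,cr),(xf,xn,kf,kn)): print(np.round(a,1),'mid',(a[0]+a[1])/2,(a[2]+a[3])/2,'size',a[0]-a[1],a[2]-a[3])
E
```

```text
[ -65.1 -184.6  -71.6 -177. ] mid -124.84735239133295 -124.33629407767768 size 119.54591057458543 105.39114325324071
[718.3 566.3 709.2 573.8] mid 642.3276803369758 641.4682054175449 size 151.98886627780234 135.38881923537292
```

Carrier centred to within 1 mm. Now I approach the lever from its +y (left) side with shut fingers.

Emit:
servo_tool:
  plan:
    - [0, 0, 0.135, 0, 0, 0, -1]
    - [0, 0, 0.135, 0, 0, 0, -1]
    - [0, 0, 0, 14, -33, 0, -1]
    - [0, 0, 0, 15, -33, 0, -1]
    - [0, 0, 0, 15, -33, 0, -1]
    - [0, 0, 0, 15, -33, 0, -1]
    - [0, 0, 0, 15, -33, 0, -1]
    - [0, 0, 0, 15, -33, 0, -1]
    - [0, 0, 0, 15, -33, 0, -1]
    - [0, 0, 0, 13, -33, 0, -1]
    - [0, 0, 0, 0, 0, 0, -1]
    - [0, 0, 0, 0, 0, 0, -1]
    - [0, 0, 0, 0, 0, 0, -1]

```text
clock: 10.25
ee_pos: [0.4592, 0.0054, 0.2146]
ee_rot: [0.001, 0.14, 0.99, 0.0]
contact_force: [-0.9, -0.1, 0.2]
finger_gap: 0.002
grasp_force: 0.0
```

```bash
python3 -c "
from h import *
tool([.4582,.0058,.113],-.276)"
```

```text
t 10.25 p [0.4592 0.0054 0.2146] yaw -0.2806 zaxis [ 1.5e-03  4.0e-04 -1.0e+00] F [-0.9 -0.1  0.2] gap 0.002 grip 0.0
shift mm [  1.1   0.  101.6] turnz -0.0046
```

Emit:
servo_tool:
  plan:
    - [0, 0, 0, 1, 0, 30, -1]
    - [0, 0, 0, 0, 0, 30, -1]
    - [0, 0, 0, 0, 0, 30, -1]
    - [0, 0, 0, 0, 0, 11, -1]
    - [0, 0, 0, 0, 0, 0, -1]
    - [0, 0, 0, 0, 0, 0, -1]

```text
clock: 10.85
ee_pos: [0.4581, 0.0061, 0.1138]
ee_rot: [0.0, 0.139, 0.99, 0.0]
contact_force: [1.2, 0.5, 0.8]
finger_gap: -0.003
grasp_force: 0.0
```

```bash
python3 - <<'E'
from h import *
tool()
f=cams.grab_frame('side'); cv2.imwrite('pics/s3.png',cv2.resize(f['pixels'][130:245,190:330],None,fx=4,fy=4,interpolation=cv2.INTER_CUBIC))
E
```

```text
t 10.85 p [0.4581 0.0061 0.1138] yaw -0.2793 zaxis [ 1.e-03  2.e-04 -1.e+00] F [1.2 0.5 0.8] gap -0.003 grip 0.0
```

View pics/s3.png

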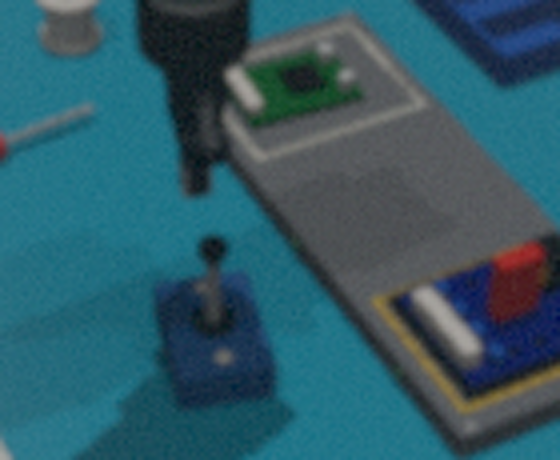

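The side crop shows the fingertips at about (195,195) and the ball at (212,247), with a wider gap than I expected. I check by projecting both.

```bash
python3 - <<'E'
from h import *
S=cams.grab_frame('side');T=cams.grab_frame('top')
def proj(p): return ((cv2.projectPoints(np.array([p],float),np.array(S['rvec'],float),np.array(S['tvec'],float),np.array([[S['fx'],0,S['cx']],[0,S['fy'],S['cy']],[0,0,1]]),None)[0].ravel()-[190,130])*4).round()
p=sense()['ee_pos']
print('tcp',proj(p),'tip',proj(p-[0,0,.025]),'ball',proj([.446,-.0375,.105]),'box',proj([.446,-.0375,.035]))
def z(u,v):
    uo=np.array([u,v])/4+[190,130];i=np.round(uo).astype(int);d=S['range_z'][i[1]-1:i[1]+2,i[0]-1:i[0]+2]
    R,t,c=cam(S);return d.round(3).tolist(),((np.array([(uo[0]-S['cx'])/S['fx'],(uo[1]-S['cy'])/S['fy'],1])*np.median(d)-t)@R).round(4)
for u in((195,185),(195,170),(200,130),(195,50),(211,247),(212,300)): print(u,z(*u)[1])
E
```

```text
tcp [195. 192.] tip [195. 218.] ball [208. 245.] box [208. 317.]
(195, 185) [ 0.4524 -0.0067  0.1329]
(195, 170) [ 0.4513 -0.0092  0.1488]
(200, 130) [ 0.4392 -0.0419  0.2124]
(195, 50) [ 0.4417 -0.0313  0.269 ]
(211, 247) [ 0.4443 -0.0461  0.1107]
(212, 300) [ 0.4457 -0.0442  0.0579]
```

```bash
python3 - <<'E'
from h import *
S=cams.grab_frame('side')
R,t,c=cam(S)
for v in range(168,198,2):
    for u in (239,): 
        d=S['range_z'][v,u-1:u+2]; g=plane(S,[(u,v)],0)[0]; print(v,S['pixels'][v,u],d.round(3),'mat depth',round((R@g+t)[2],3),'pt z',(((np.array([(u-S['cx'])/S['fx'],(v-S['cy'])/S['fy'],1])*np.median(d)-t)@R)).round(3))
E
```

```text
168 [34 30 19] [1.251 1.252 1.25 ] mat depth 1.568 pt z [ 0.431 -0.052  0.205]
170 [34 30 20] [1.27  1.277 1.279] mat depth 1.561 pt z [ 0.438 -0.037  0.184]
172 [40 37 24] [1.322 1.332 1.331] mat depth 1.554 pt z [ 0.455 -0.004  0.145]
174 [27 23  2] [1.324 1.33  1.331] mat depth 1.547 pt z [ 0.453 -0.007  0.141]
176 [35 33 20] [1.333 1.335 1.339] mat depth 1.539 pt z [ 0.453 -0.007  0.134]
178 [66 58 16] [1.338 1.339 1.339] mat depth 1.532 pt z [ 0.452 -0.008  0.128]
180 [127 109  27] [1.527 1.526 1.525] mat depth 1.525 pt z [ 0.513  0.115 -0.001]
182 [137 118  33] [1.519 1.521 1.527] mat depth 1.518 pt z [ 0.509  0.107 -0.002]
184 [135 118  33] [1.516 1.509 1.507] mat depth 1.511 pt z [0.503 0.096 0.001]
186 [137 118  31] [1.51  1.502 1.502] mat depth 1.504 pt z [0.499 0.087 0.001]
188 [131 111  29] [1.499 1.498 1.505] mat depth 1.498 pt z [ 0.496  0.082 -0.001]
190 [111  94  27] [1.493 1.49  1.328] mat depth 1.491 pt z [0.491 0.072 0.   ]
192 [100  84  29] [1.48  1.324 1.326] mat depth 1.484 pt z [ 0.436 -0.039  0.108]
194 [105  91  23] [1.479 1.328 1.329] mat depth 1.478 pt z [ 0.436 -0.041  0.102]
196 [121 105  26] [1.461 1.471 1.473] mat depth 1.471 pt z [0.479 0.048 0.   ]
```

```bash
python3 - <<'E'
from h import *
S=cams.grab_frame('side'); R,t,c=cam(S); p=sense()['ee_pos']; tool()
v,u=np.mgrid[0:384,0:512]; d=S['range_z']; X=(np.stack([(u-S['cx'])/S['fx']*d,(v-S['cy'])/S['fy']*d,d],-1)-t)@R
Rt=np.array([[-.961,.276],[.276,.961]])
q=(X[...,:2]-p[:2])@Rt.T*1000
for z0 in range(70,250,10):
    k=(abs(q[...,0])<70)&(abs(q[...,1])<70)&(X[...,2]*1000>=z0)&(X[...,2]*1000<z0+10)&(d>0)
    k[:,:]&=True
    if k.sum(): print(z0,k.sum(),'toolx',q[k][:,0].min().round(),q[k][:,0].max().round(),'tooly',q[k][:,1].min().round(),q[k][:,1].max().round(),'v',v[k].min(),v[k].max())
w=cams.grab_frame('side')['pixels'][130:200,215:265]; cv2.imwrite('pics/tip.png',cv2.resize(w,None,fx=8,fy=8,interpolation=cv2.INTER_CUBIC))
E
```

```text
t 11.1 p [0.458  0.0058 0.1143] yaw -0.2799 zaxis [ 2.1e-03  2.0e-04 -1.0e+00] F [0.  0.5 0.1] gap 0.001 grip 0.0
70 10 toolx -5.0 3.0 tooly -57.0 -50.0 v 199 203
80 12 toolx -5.0 4.0 tooly -55.0 -49.0 v 197 200
90 5 toolx -5.0 6.0 tooly -54.0 -50.0 v 195 197
100 27 toolx -12.0 9.0 tooly -62.0 -40.0 v 189 196
110 26 toolx -8.0 9.0 tooly -60.0 -5.0 v 179 193
120 15 toolx -8.0 13.0 tooly -16.0 7.0 v 174 178
130 23 toolx -9.0 12.0 tooly -17.0 3.0 v 172 178
140 22 toolx -8.0 12.0 tooly -18.0 2.0 v 169 175
150 1 toolx 5.0 5.0 tooly -19.0 -19.0 v 172 172
160 15 toolx -8.0 15.0 tooly -37.0 -3.0 v 166 172
170 12 toolx -4.0 13.0 tooly -43.0 -8.0 v 165 171
180 38 toolx -15.0 18.0 tooly -52.0 14.0 v 155 170
190 30 toolx -15.0 18.0 tooly -61.0 9.0 v 153 169
200 55 toolx -17.0 19.0 tooly -65.0 15.0 v 150 168
210 66 toolx -18.0 21.0 tooly -67.0 7.0 v 148 167
220 52 toolx -18.0 20.0 tooly -47.0 -7.0 v 149 158
230 37 toolx -9.0 12.0 tooly -46.0 -22.0 v 150 156
240 36 toolx -27.0 35.0 tooly -43.0 -17.0 v 144 151
```

View pics/tip.png

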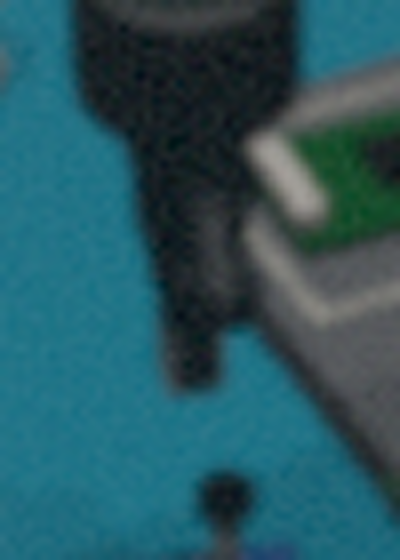

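The crop shows the shut fingertip ending at (193,390) and the ball at (225,495). The cameras put the tip near z=0.12, about 30 mm higher than nominal, so I descend further while still clear of the ball and check numerically.

Emit:
servo_tool:
  plan:
    - [0, 0, 0, 0, 0, 16, -1]
    - [0, 0, 0, 0, 0, 14, -1]
    - [0, 0, 0, 0, 0, 0, -1]
    - [0, 0, 0, 0, 0, 0, -1]
    - [0, 0, 0, 0, 0, 0, -1]

```text
clock: 11.65
ee_pos: [0.4577, 0.0057, 0.084]
ee_rot: [0.001, 0.139, 0.99, 0.0]
contact_force: [-0.2, 0.1, 0.6]
finger_gap: -0.003
grasp_force: 0.0
```

```bash
cat > cl.py <<'E'
from h import *
S=cams.grab_frame('side'); R,t,c=cam(S); p=sense()['ee_pos']; tool()
v,u=np.mgrid[0:384,0:512]; d=S['range_z']; X=(np.stack([(u-S['cx'])/S['fx']*d,(v-S['cy'])/S['fy']*d,d],-1)-t)@R
b=(X[...,:2]-[.446,-.0375])@np.array([[.962,-.272],[.272,.962]]).T*1000  # box axes about the pivot
dark=S['pixels'].max(-1)<75
for z0 in range(50,170,8):
    k=(abs(b[...,0])<30)&(abs(b[...,1])<75)&(X[...,2]*1000>=z0)&(X[...,2]*1000<z0+8)&(d>0)&dark
    for n,s in(('lever',b[...,1]<12),('finger',b[...,1]>=12)) if not __import__('sys').argv[1:] else (('all',b[...,1]<99),):
        j=k&s
        if j.sum(): print(z0,n,j.sum(),'bx',b[j][:,0].min().round(),b[j][:,0].max().round(),'by',np.sort(b[j][:,1].round()).astype(int)[::max(1,j.sum()//6)])
E
python3 cl.py
```

```text
t 11.7 p [0.4578 0.0057 0.084 ] yaw -0.2799 zaxis [ 1.2e-03  1.0e-04 -1.0e+00] F [0.4 0.1 0.4] gap 0.005 grip 0.0
50 lever 7 bx -4.0 5.0 by [-9 -8 -6 -5 -5 -3 -2]
58 lever 11 bx -4.0 5.0 by [-11 -10 -10 -10  -9  -7  -7  -6  -4  -4  -3]
66 lever 6 bx -4.0 5.0 by [-6 -5 -5 -5 -5 -4]
74 lever 6 bx -2.0 5.0 by [-12  -8  -6  -6  -5  -4]
82 lever 5 bx -1.0 5.0 by [-7 -6 -6 -4 -4]
90 lever 1 bx -2.0 -2.0 by [-10]
90 finger 2 bx -5.0 -2.0 by [30 31]
98 lever 9 bx -5.0 10.0 by [-14 -13 -12 -12 -12 -10  -9  -6  -6]
98 finger 11 bx -9.0 4.0 by [27 27 29 29 30 31 31 31 32 32 37]
106 lever 23 bx -7.0 8.0 by [-15 -13 -11 -10  -8  -7  -4  -1]
106 finger 13 bx -10.0 4.0 by [25 28 29 30 31 34 36]
114 lever 5 bx -5.0 5.0 by [-12 -10  -8  -7  -3]
114 finger 7 bx -8.0 7.0 by [26 26 27 29 30 30 34]
130 lever 2 bx -14.0 -0.0 by [ 9 11]
130 finger 2 bx -13.0 -5.0 by [12 13]
138 lever 6 bx -14.0 5.0 by [ 5  9 10 10 11 11]
138 finger 5 bx -14.0 -10.0 by [26 27 27 29 31]
146 lever 5 bx -14.0 6.0 by [ 0  0  2  8 12]
146 finger 8 bx -16.0 14.0 by [13 26 26 26 26 29 31 35]
154 lever 10 bx -14.0 8.0 by [-7 -7 -6 -6 -6 -5 -5 -4 -4 -3]
154 finger 15 bx -16.0 14.0 by [22 24 25 26 26 27 28 32]
162 lever 5 bx -14.0 6.0 by [-16 -14 -13 -12  -4]
162 finger 8 bx -16.0 15.0 by [16 24 25 25 26 26 26 28]
```

Tip near z=0.09, finger face 17 mm short of the ball, knuckles above 0.13. Lower 4 mm and start the push to the right (tool -y).

Emit:
servo_tool:
  plan:
    - [0, 0, 0, 0, 0, 4, -1]
    - [0, 0, 0, 0, -5, 0, -1]
    - [0, 0, 0, 0, -5, 0, -1]
    - [0, 0, 0, 0, -4, 0, -1]
    - [0, 0, 0, 0, -4, 0, -1]
    - [0, 0, 0, 0, -4, 0, -1]
    - [0, 0, 0, 0, -4, 0, -1]
    - [0, 0, 0, 0, -4, 0, -1]
    - [0, 0, 0, 0, -4, 0, -1]
    - [0, 0, 0, 0, -4, 0, -1]
    - [0, 0, 0, 0, 0, 0, -1]
    - [0, 0, 0, 0, 0, 0, -1]
    - [0, 0, 0, 0, 0, 0, -1]

```text
clock: 13.0
ee_pos: [0.447, -0.0305, 0.0793]
ee_rot: [0.0, 0.139, 0.99, 0.0]
contact_force: [0.3, 1.5, -0.3]
finger_gap: -0.001
grasp_force: 1.0
```

```bash
python3 cl.py a
```

```text
t 13.05 p [ 0.447  -0.0305  0.0793] yaw -0.2794 zaxis [ 3.e-04  2.e-04 -1.e+00] F [ 1.3  1.7 -0.4] gap 0.002 grip 1.1
50 all 5 bx -2.0 4.0 by [-14 -11 -11 -10 -10]
58 all 3 bx -3.0 2.0 by [-16 -15 -14]
66 all 7 bx -3.0 3.0 by [-19 -19 -17 -17 -16 -15 -13]
74 all 3 bx -3.0 2.0 by [-20 -19 -13]
82 all 6 bx -3.0 5.0 by [-22 -21 -19 -19 -18 -18]
90 all 3 bx -9.0 -5.0 by [-26  -5  -4]
98 all 24 bx -11.0 9.0 by [-32 -30 -26 -25 -10  -6]
106 all 40 bx -11.0 9.0 by [-32 -29 -24 -23 -19  -9  -7]
130 all 10 bx -15.0 3.0 by [-32 -29 -28 -27 -26 -25 -23 -22  -9  -8]
138 all 8 bx -15.0 -7.0 by [-37 -33 -22 -17  -9  -8  -7  -5]
146 all 22 bx -15.0 12.0 by [-44 -42 -35 -15 -12 -11 -10  -9]
154 all 15 bx -18.0 12.0 by [-50 -49 -34 -13 -12 -12 -12 -11]
162 all 29 bx -18.0 15.0 by [-56 -55 -54 -48 -36 -18 -12  -9]
```

Lever is tilting right (about 0.25–0.3 rad). Continue towards the stop.

Emit:
servo_tool:
  plan:
    - [0, 0, 0, 0, -4, 0, -1]
    - [0, 0, 0, 0, -4, 0, -1]
    - [0, 0, 0, 0, -4, 0, -1]
    - [0, 0, 0, 0, 0, 0, -1]
    - [0, 0, 0, 0, 0, 0, -1]

```text
clock: 13.55
ee_pos: [0.4434, -0.0422, 0.0793]
ee_rot: [-0.0, 0.14, 0.99, 0.0]
contact_force: [2.3, 3.7, -1.7]
finger_gap: -0.004
grasp_force: 2.2
```

Emit:
servo_tool:
  plan:
    - [0, 0, 0, 0, -2, 0, -1]
    - [0, 0, 0, 0, 0, 0, -1]
    - [0, 0, 0, 0, 0, 0, -1]

```text
clock: 13.85
ee_pos: [0.4429, -0.0438, 0.0792]
ee_rot: [-0.0, 0.139, 0.99, 0.0]
contact_force: [1.5, 4.7, -3.3]
finger_gap: 0.002
grasp_force: 2.6
```

Emit:
servo_tool:
  plan:
    - [0, 0, 0, 0, -2, 0, -1]
    - [0, 0, 0, 0, 0, 0, -1]
    - [0, 0, 0, 0, 0, 0, -1]

```text
clock: 14.15
ee_pos: [0.4425, -0.0455, 0.0792]
ee_rot: [0.0, 0.139, 0.99, 0.0]
contact_force: [1.5, 5.3, -5.4]
finger_gap: -0.004
grasp_force: 2.9
```

Emit:
servo_tool:
  plan:
    - [0, 0, 0, 0, -2, 0, -1]
    - [0, 0, 0, 0, 0, 0, -1]
    - [0, 0, 0, 0, 0, 0, -1]

```text
clock: 14.45
ee_pos: [0.4422, -0.0467, 0.0792]
ee_rot: [0.0, 0.139, 0.99, 0.001]
contact_force: [2.2, 8.0, -3.8]
finger_gap: 0.001
grasp_force: 3.7
```

```bash
python3 cl.py a
```

```text
t 14.5 p [ 0.4421 -0.0467  0.0792] yaw -0.2783 zaxis [ 5.0e-04  1.4e-03 -1.0e+00] F [ 3.3  7.2 -3.9] gap 0.0 grip 3.7
50 all 3 bx -3.0 1.0 by [-21 -18 -14]
58 all 4 bx -4.0 5.0 by [-22 -20 -19 -18]
66 all 5 bx -4.0 3.0 by [-30 -27 -27 -26 -19]
90 all 19 bx -9.0 9.0 by [-49 -46 -45 -43 -40 -27 -19]
98 all 42 bx -10.0 10.0 by [-50 -44 -42 -37 -28 -24]
106 all 17 bx -11.0 8.0 by [-43 -41 -33 -26 -26 -24 -23 -20 -16]
122 all 1 bx -2.0 -2.0 by [-40]
130 all 11 bx -16.0 5.0 by [-48 -46 -44 -43 -43 -42 -36 -36 -26 -26 -22]
138 all 7 bx -15.0 -3.0 by [-55 -51 -51 -29 -29 -28 -25]
146 all 25 bx -16.0 15.0 by [-62 -60 -50 -30 -27 -26 -22]
154 all 13 bx -18.0 11.0 by [-68 -63 -62 -35 -29 -27 -24]
162 all 24 bx -19.0 14.0 by [-73 -72 -68 -51 -31 -29]
```

Force rose past the spring value (about 8 N) and the ball is displaced about 33 mm, so the lever is at the stop. Press 1.5 mm more and hold for 1.5 s.

Emit:
servo_tool:
  plan:
    - [0, 0, 0, 0, -1.5, 0, -1]
    - [0, 0, 0, 0, 0, 0, -1]
    - [0, 0, 0, 0, 0, 0, -1]
    - [0, 0, 0, 0, 0, 0, -1]
    - [0, 0, 0, 0, 0, 0, -1]
    - [0, 0, 0, 0, 0, 0, -1]
    - [0, 0, 0, 0, 0, 0, -1]
    - [0, 0, 0, 0, 0, 0, -1]
    - [0, 0, 0, 0, 0, 0, -1]
    - [0, 0, 0, 0, 0, 0, -1]
    - [0, 0, 0, 0, 0, 0, -1]
    - [0, 0, 0, 0, 0, 0, -1]
    - [0, 0, 0, 0, 0, 0, -1]
    - [0, 0, 0, 0, 0, 0, -1]
    - [0, 0, 0, 0, 0, 0, -1]
    - [0, 0, 0, 0, 0, 0, -1]

```text
clock: 16.1
ee_pos: [0.4421, -0.0469, 0.0792]
ee_rot: [0.0, 0.138, 0.99, 0.001]
contact_force: [2.7, 11.1, -4.6]
finger_gap: -0.0
grasp_force: 5.3
```

```bash
python3 cl.py a | sed -n '1,8p'
```

```text
t 16.15 p [ 0.4421 -0.0469  0.0792] yaw -0.2769 zaxis [ 0.0011  0.0026 -1.    ] F [ 2.1 10.5 -4.7] gap 0.001 grip 5.3
50 all 4 bx -3.0 2.0 by [-22 -20 -17 -15]
58 all 3 bx -4.0 4.0 by [-25 -21 -21]
66 all 5 bx -4.0 2.0 by [-30 -29 -26 -26 -20]
90 all 19 bx -10.0 9.0 by [-48 -46 -44 -40 -34 -22 -20]
98 all 45 bx -12.0 10.0 by [-50 -44 -42 -37 -35 -25 -19]
106 all 14 bx -9.0 8.0 by [-39 -34 -26 -26 -25 -22 -21]
122 all 1 bx 0.0 0.0 by [-41]
```

TCP stayed put while the force grew, so it is at the stop and was held for 1.6 s. Now let the lever follow the finger back slowly, then rise.

Emit:
servo_tool:
  plan:
    - [0, 0, 0, 0, 3, 0, -1]
    - [0, 0, 0, 0, 3, 0, -1]
    - [0, 0, 0, 0, 3, 0, -1]
    - [0, 0, 0, 0, 3, 0, -1]
    - [0, 0, 0, 0, 3, 0, -1]
    - [0, 0, 0, 0, 3, 0, -1]
    - [0, 0, 0, 0, 3, 0, -1]
    - [0, 0, 0, 0, 3, 0, -1]
    - [0, 0, 0, 0, 3, 0, -1]
    - [0, 0, 0, 0, 3, 0, -1]
    - [0, 0, 0, 0, 3, 0, -1]
    - [0, 0, 0, 0, 3, 0, -1]
    - [0, 0, 0, 0, 3, 0, -1]
    - [0, 0, 0, 0, 5, 0, -1]
    - [0, 0, 0, 0, 10, 0, -1]
    - [0, 0, 0, 0, 10, 0, -1]
    - [0, 0, 0, 0, 0, -30, -1]
    - [0, 0, 0, 0, 0, -40, -1]
    - [0, 0, 0, 0, 0, -40, -1]
    - [0, 0, 0, 0, 0, 0, -1]

```text
clock: 18.15
ee_pos: [0.4626, 0.0132, 0.1938]
ee_rot: [0.005, 0.139, 0.99, 0.001]
contact_force: [0.7, 0.2, -0.2]
finger_gap: 0.001
grasp_force: 0.0
```

Emit:
servo_tool:
  plan:
    - [0, 0, 0, 0, 45, 0, -1]
    - [0, 0, 0, 0, 45, 0, -1]
    - [0, 0, 0, 0, 45, 0, -1]
    - [0, 0, 0, 0, 45, 0, -1]
    - [0, 0, 0, 0, 45, 0, -1]
    - [0, 0, 0, 0, 0, 0, -1]
    - [0, 0, 0, 0, 0, 0, -1]
    - [0, 0, 0, 0, 0, 0, -1]

```text
clock: 18.95
ee_pos: [0.5205, 0.2271, 0.1887]
ee_rot: [-0.001, 0.14, 0.99, -0.001]
contact_force: [-0.7, -0.3, -0.1]
finger_gap: -0.004
grasp_force: 0.0
```

```bash
python3 cl.py a; python3 - <<'E'
from prof import *
T=cams.grab_frame('top');S=cams.grab_frame('side');edges(T)
bt=big(mask(T,(0,0,0),(180,255,45),(255,190,285,215)));bs=big(mask(S,(0,0,0),(180,255,50),(232,184,252,201)))
print('ball',tri(T,pts(bt).mean(0),S,pts(bs).mean(0)))
for n in('top0','top1'):
    o=np.load(f'pics/{n}.npy',allow_pickle=True).item()
    for f in (o,T):
        g=big(mask(f,(45,80,30),(85,255,255),(170,105,220,165))); print(n,'green',g.sum()/255,pts(g).mean(0))
    d=cv2.absdiff(o['pixels'],T['pixels']).max(-1); print('changed beside carrier/outline', (d[100:170,268:332]>60).sum())
E
```

```text
t 19.0 p [0.5208 0.2267 0.1889] yaw -0.2815 zaxis [-0.001  -0.0014 -1.    ] F [0.2 0.1 0.2] gap 0.001 grip 0.0
50 all 8 bx -4.0 5.0 by [-9 -9 -7 -5 -5 -5 -3 -3]
58 all 1 bx 1.0 1.0 by [-9]
66 all 2 bx 1.0 1.0 by [-9 -9]
74 all 2 bx 1.0 2.0 by [-8 -7]
82 all 2 bx 1.0 5.0 by [-11  -3]
90 all 2 bx 1.0 1.0 by [-11  -8]
98 all 9 bx -4.0 6.0 by [-16 -15 -13 -13 -12 -12 -11 -11  -9]
106 all 22 bx -7.0 10.0 by [-13 -12 -10 -10  -8  -7  -3   1]
114 all 7 bx -6.0 2.0 by [-10  -9  -7  -5  -4  -4  -2]
y yellow lines 278.56 320.01
[111. 114. 133. 155. 145. 103.  60.  38.  29.  27.  28.  30.  31.] 275
[ 29.  29.  27.  25.  25.  36.  71. 124. 157. 145. 120. 110. 109.] 312
x yellow lines 111.86 162.66
[ 91. 104. 114. 122. 114.  83.  60.  63.  70.  69.  61.  47.  36.] 108
[184. 150.  98.  53.  45.  69. 109. 145. 154. 137. 118. 110. 100.] 155
ball (array([ 0.44558693, -0.03745097,  0.1011755 ]), np.float64(0.0058904266417576685))
top0 green 566.0 [192.83745583 137.43109541]
top0 green 548.0 [192.87591241 137.40145985]
changed beside carrier/outline 1209
top1 green 561.0 [192.84313725 137.39393939]
top1 green 548.0 [192.87591241 137.40145985]
changed beside carrier/outline 0
```

Lever is upright, carrier and green board have not moved, and the arm is clear.

```bash
python3 -c "
from rig import finish_job
print(finish_job())"
```

```text
the job is handed in; nothing more can be done
None
```

The job is handed in at about 19 s on the robot's clock: the carrier sits within about 1 mm of the yellow outline's centre, the jog lever was held fully to the right for about 1.6 s and sprang back upright, and the carrier stayed put and the green board did not move.

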